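# Shut the loaded vial sampler

### The arm

A 6-joint arm with a two-finger parallel gripper is mounted at the origin on the work surface. World frame = base frame: x ahead of the robot, y to its left, z up, the work surface at z = 0. Lengths are in m, angles in rad, forces in N, time in s.
With the tool pointing down it reaches from about 0.375 to 0.925 m from the base axis. Payload 5.7 kg.
Tool frame: the origin (TCP) lies at the very end of the fingers, on their centre line; the grasp point (between the pads) lies 19 mm behind it; z points along the fingers, y is the direction in which the jaws open and shut (so a half turn about z gives the same grasp; the last joint's range is limited). The gripper opens to 88 mm and grips with 3 to 60 N. Pads are 20 mm wide; open, the fingers measure 115 mm over their backs; the gripper's body (75 mm by 178 mm) begins 61 mm behind the grasp point.
Start: joints at [1.181, 0.359, 1.51, -0, 1.272, -0.115], TCP at [0.163, 0.577, 0.223] pointing down, gripper open.
Joint ranges: [-2.97, 2.97], [-1.01, 2.36], [0.21, 2.38], [-0.96, 4.11], [0.2, 2.71], [-2.98, 2.98]. Speed limits (rad/s): [2.39, 2.39, 3.14, 3.14, 3.14, 3.14].

### API

Orientations are given as [roll, pitch, yaw] about the fixed x, y, z axes, in that order (R = Rz(yaw) Ry(pitch) Rx(roll)).
In Python, from cell import bot, cams gives the robot as it stands.
- The arm moves only by the tool servo_tool, never from a script. Its argument "series" is a list of rows, each a list of 2 entries, a list of its own where there are three numbers: the shift along the tool's x, y, z in cm, then the turn, a rotation vector about the tool's x, y, z in rad. A call has 1 to 5 rows; each row shifts and turns the commanded pose from where the row before left it, along the tool's axes as they then stand; what a row does not reach is not made up. A row lasts 1/10 s, in which the tool goes at most 50 mm and 8.59 degrees, less where a joint would pass 70% of its speed; a pose out of reach is approached as far as the arm can. A call with a gripper value outside its range is refused whole. "gripper" is the closure, from 0 (fully open) to 1 (shut), set as the call begins (left out, the last holds). The fingers move at their own pace and stop on an object; "squeeze" is the grip in N (left out, the last holds). Time passes only in rows, so rows that do not move let the fingers close. It gives the time, the measured TCP pose, the force and the opening at its end, in the units of the state.
- bot.sense(): the state, without advancing time (a new reading comes with each control period).
- cams.read_camera(name): name is "scene" or "top" or "wrist"; returns a dict with "img" (480x640x3 uint8, red, green, blue), "depth" (480x640 float32, m along the optical axis (not along the pixel's ray), 0 where there is no reading), "fovy" (degrees; the focal length in pixels is half the picture's height over the tangent of half this angle, whatever the lens; pixels are square), "cx", "cy" (the principal point, pixels), "R" (3x3) and "t" (3): a world point X has camera coordinates R X + t; the wrist camera has in their place "tool_from_camera" (4x4, takes a point from camera to tool coordinates, whose origin is the TCP and whose axes are the flange's). Camera axes: x right, y down, z forward; pixel columns grow to the right and rows downward; lengths in m; the calibration is good to about 2 mm. A picture is of the moment at which its call begins: read the wrist's pose just before it.
- bot.job_done(): hands the job in, once; it reports no verdict.
The state is a dict: "time_s": time; "joints": joint angles; "qd": joint speeds; "joint_efforts": joint torques, N m; "ee_pos": TCP position; "eef_rot": TCP orientation; "ft_force": force on the tool from outside, world axes, zero at the start; "moment": the same for the moment, N m; "finger_gap": finger opening in m.
Only numpy, scipy, OpenCV 4.12 (cv2) and the standard library are available. Lean on these libraries where they do the work, as an engineer would, in place of code of your own. Each camera call takes 0.05 s, during which the arm holds its last target.

### The job

The vials are loaded: push the sampler's vial tray all the way in to its stop, then swing the sampler's door shut and press it until its sprung latch snaps in behind the keeper, so that the door stays shut when you let go. Use gentle, steady pushes: no more than 30 N on the tray, no slamming of the door and no more than 18 N on it as it latches. Leave everything else on the bench where it is.

Things in the scene. Friction and masses are not known exactly. Their poses are not given: they have to be found in the camera images.
- sampler: White vial sampler fixed on the bench, 280 mm deep (its x), 280 wide (its y), 135 high, roof clear. Origin: centre of its underside. Front face: plane x = -140 mm, looking along its -x, which points roughly to the robot's right (world -y). Door opening at its +y half; grey control panel with keys at y -49 to -140 mm, standing 30 mm ahead of the front face.
- mouth (a point): Middle of the door opening (128 mm wide, 16 to 121 mm above the bench) in the plane of the sampler's front face; axes as the sampler's: x points into the machine, y to the hinge side.
- tray (a joint): Dark vial tray sliding in the opening: metres out from its stop, 0 = fully home, grows as it is drawn out along the sampler's -x, to 0.10. 2 to 3 N of friction; stays where it is left; a firm rubber stop at 0 (gives 1 or 2 mm).
- tray_front (a point): Middle of the top edge of the tray's upright front plate, on its outer face, 114 mm above the bench (moves with the tray; axes as the sampler's). The plate is 112 mm wide, 92 high, faces the sampler's -x. When home, its outer face lies 8 mm ahead of the sampler's front face, so fingers pointing down can push it home from in front, clear of the roof's edge.
- door (a joint): Door angle, rad: grows as it opens, 1.57 = straight out from the front, at most 1.95. Latched it reads -0.042 to 0.042, after the keeper's setting. It takes about 0.3 N at the edge to swing and stays where it is left; but from 0.075 down a rubber-tipped spring buffer on the frame (0.5 to 7 N), and the bolt, push an unlatched door back ajar to over 0.07.
- door_hinge (a point): On the upright hinge axis, 132 mm above the bench (door's top edge), 10 mm ahead of the sampler's front face. Axes turn with the door: -y runs from hinge to free edge, -x out of the outer face; with the door at 0 they are the sampler's. Door: white pan 150 mm wide (3 to 153 mm from the axis), 24 thick (outer face 24 mm to the -x side of the axis), 8 to 132 mm above the bench.
- door_edge (a point): Place to push: outer face, top edge (132 mm up), 128 mm from the hinge axis; axes as door_hinge. The face below is flat: fingers pointing down push it 30 to 45 mm below the top edge. Felt here: almost nothing until the bolt meets the lip (door 0.12 to 0.05); in 8 mm the push climbs to 7 to 12 N, eases by 3 to 6 N over the 5 mm lip, the bolt snaps, and 1.5 mm on a firm stop makes it rise steeply.
- latch (a point): Middle of the door's free edge where the sprung steel latch bolt (14 mm high) sticks out 12 mm, 82 mm above the bench, its 45 degree bevel to the machine (moves with the door; axes as door_hinge). It must pass a brass lip and catch behind it. The lip is part of a steel keeper on the sampler's front, between opening and control panel, set up to 6 mm in or out (not measured): feel for it.
- reagent: Bystander: amber bottle with blue cap, 72 mm across, 150 high. Origin: centre of its base.
- flask: Bystander: glass volumetric flask, 68 mm across, 142 high. Origin: centre of its base.
- beaker: Bystander: glass beaker, 72 mm across, 85 high. Origin: centre of its base.
- vial_rack: Bystander: white rack with four small vials, 60 x 120 mm, 43 high. Origin: centre of its base.
- carousel: Bystander: spare black round vial carousel with brass knob, 170 mm across, 42 high. Origin: centre of its base.
- cap_box: Bystander: small cardboard carton, 90 x 70 mm, 45 high. Origin: centre of its base.
- marker: Bystander: white and blue marker pen, 115 mm long, 11 thick, lying. Origin: 60 mm from its blunt end, underneath.

How it is judged:
On the way, in this order (a step that is already met when the one before it is completed fails the run):
1. the tray is home (within 4 mm of its stop) while the door still stands open (value of joint tray below 0.004 m and value of joint door above 0.3 rad), for 0.2 s.
2. the door stays shut (under 0.055 rad) by its latch alone, nothing pressing on it, the tray still home (value of joint door below 0.055 rad and value of joint tray below 0.004 m and contact force between door and the fingers below 0.5 N and contact force between door and the arm below 0.5 N), for 0.5 s.
At the end, for the whole second after the job is handed in: The tray is within 4 mm of its stop and the door, let go, stays shut and at rest at less than 0.055 rad, held by its latch (unlatched it springs back ajar beyond that) (value of joint door below 0.055 rad and value of joint tray below 0.004 m and velocity of joint door between -0.05 and 0.05 rad/s); the robot touches nothing.
It fails at once if the door is pressed with more than 18 N as it latches (under 0.2 rad) (value of joint door below 0.2 rad and (contact force between door and the fingers above 18 N or contact force between door and the arm above 18 N)).
It fails at once if the tray is pushed with more than 30 N (contact force between tray and the fingers above 30 N or contact force between tray and the arm above 30 N).
It fails at once if the door is slammed: it comes home (under 0.15 rad) faster than 1.5 rad/s, 0.2 m/s at its edge (value of joint door below 0.15 rad and velocity of joint door below -1.5 rad/s).
It fails at once if a bystander is disturbed (moved by more than 20 mm) (distance of any of reagent, flask, beaker, vial_rack, carousel, cap_box, marker from where it was at the start of the episode above 0.02 m).
It also fails if it takes over 64 s, if anything falls off the work surface, if the arm or the gripper's body presses on something with over 40 N, if the wrist force passes 120 N, or if a joint passes its speed limit or range.

## Working session

There is one attempt and no reset: what is moved stays moved. The work goes in short steps, Python scripts to look and compute and a tool call to move; the robot and the scene stay as the last step left them, time stands still between calls to the robot, and variables do not carry over. Pictures are saved under pics/ and viewed, and the job is handed in when it is done.

Besides the shell and the picture viewer there is one more tool, called after "Call:" in YAML: its name, and indented under it one key for each argument. servo_tool: Moves the arm, as the interface text tells. Its arguments: {"type":"object","properties":{"series":{"type":"array","items":{"type":"array"}},"gripper":{"type":"number"},"squeeze":{"type":"number"}},"required":["series"]}

```bash
ls; mkdir -p pics
python3 - <<'E'
from cell import bot,cams
import cv2,numpy as np
print(bot.sense())
for n in("scene","top","wrist"):
    d=cams.read_camera(n); cv2.imwrite(f"pics/{n}0.png",d["img"][:,:,::-1]); np.savez(f"{n}0.npz",**d)
    print(n,{k:v for k,v in d.items() if k not in("img","depth")})
E
```

```text
pics
{'time_s': 0.0, 'joints': array([ 1.18089924e+00,  3.59508006e-01,  1.51139577e+00, -1.38033877e-05,
        1.27248723e+00, -1.15092025e-01]), 'qd': array([ 2.91825387e-05,  4.33652341e-04, -2.05500680e-03, -3.65765622e-04,
        5.42179893e-04, -8.14459546e-04]), 'joint_efforts': array([-1.12133592e-03, -5.15353382e+01, -2.70723706e+01,  6.71560457e-02,
        3.48974776e-02, -1.37081988e-04]), 'ee_pos': array([0.16256758, 0.57686258, 0.22182175]), 'eef_rot': array([-3.13980468e+00, -1.93420204e-04,  2.86679149e+00]), 'ft_force': array([-0.59701811, -0.05890264, -0.23983309]), 'moment': array([-0.01992956, -0.00578008, -0.0338178 ]), 'finger_gap': 0.0879680056833117}
scene {'fovy': 50.8736970533348, 'cx': 322.058067893765, 'cy': 235.91480185478008, 'R': array([[ 0.83467297,  0.55047327,  0.0173266 ],
       [ 0.44118294, -0.64946444, -0.61931701],
       [-0.32966445,  0.52457137, -0.78494983]]), 't': array([-0.45471481, -0.10120178,  1.44380917])}
top {'fovy': 45.15228939046996, 'cx': 313.708843577814, 'cy': 236.24813950309354, 'R': array([[ 0.02422813, -0.99957727,  0.01607127],
       [-0.98871004, -0.02633638, -0.14750883],
       [ 0.14786973, -0.01231596, -0.98893016]]), 't': array([0.02801072, 0.53648798, 1.4704075 ])}
wrist {'fovy': 63.961238571878376, 'cx': 316.9451189150733, 'cy': 235.49857609111865, 'tool_from_camera': array([[-2.23697895e-04, -9.66718803e-01, -2.55841174e-01,
         7.02624675e-02],
       [ 9.99999914e-01, -3.05946034e-04,  2.81682210e-04,
        -7.21864014e-04],
       [-3.50581082e-04, -2.55841089e-01,  9.66718788e-01,
        -1.62826080e-01],
       [ 0.00000000e+00,  0.00000000e+00,  0.00000000e+00,
         1.00000000e+00]])}
```

View pics/scene0.png

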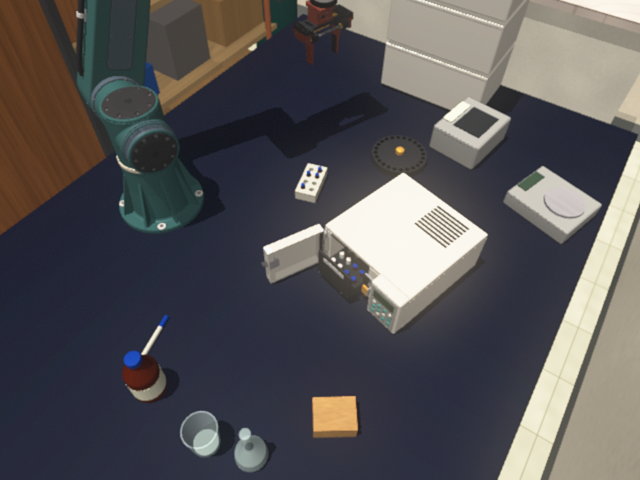

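View pics/top0.png

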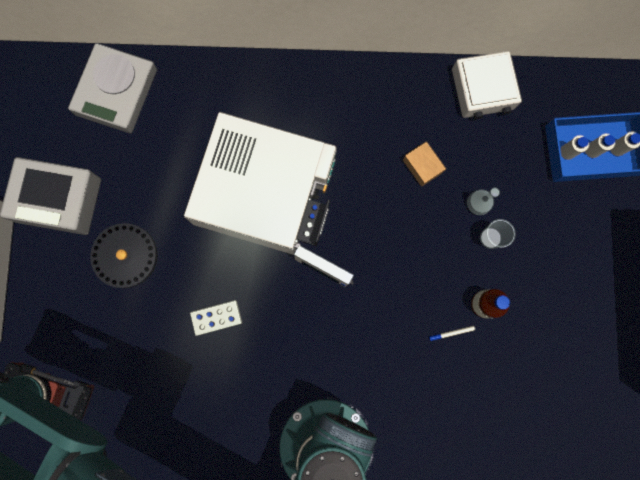

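View pics/wrist0.png

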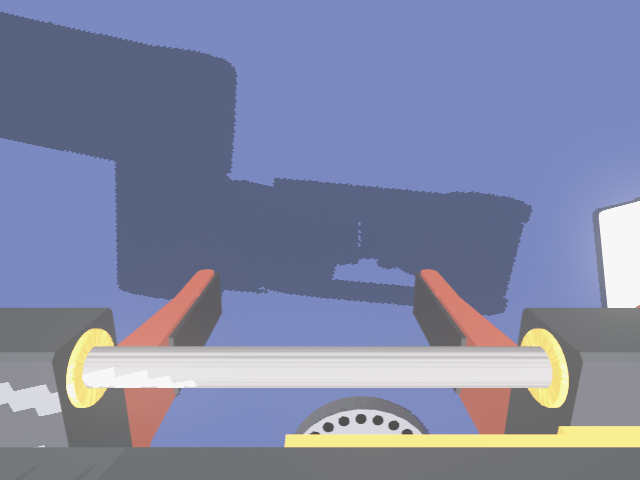

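The top view shows the sampler at (265,180) with its front to the right, the tray at (315,218), and the door running from its hinge at about (298,247) to its free edge at about (350,280). I'll measure these from the depth cloud.

```bash
cat > h.py <<'E'
import numpy as np,cv2
def cloud(d):
    f=240/np.tan(np.radians(float(d["fovy"]))/2); z=d["depth"]
    v,u=np.mgrid[:480,:640]
    P=np.stack([(u-d["cx"])*z/f,(v-d["cy"])*z/f,z],-1)
    return P
def world(d): return (cloud(d)-d["t"])@d["R"]
E
python3 - <<'E'
from h import *
d=dict(np.load("top0.npz")); W=world(d)
im=d["img"]
cv2.imwrite("pics/topc.png",cv2.resize(im[100:300,170:370,::-1],None,fx=3,fy=3,interpolation=cv2.INTER_CUBIC))
s=dict(np.load("scene0.npz")); cv2.imwrite("pics/scc.png",cv2.resize(s["img"][160:340,240:500,::-1],None,fx=3,fy=3,interpolation=cv2.INTER_CUBIC))
# roof
m=np.zeros((480,640),bool); m[105:260,175:345]=1
z=W[...,2]
for lo,hi in((0.125,0.145),):
    mm=m&(z>lo)&(z<hi)
    r=cv2.minAreaRect(W[mm][:,:2].astype(np.float32)); print(r,mm.sum(),np.median(z[mm])); print(cv2.boxPoints(r))
for (u,v) in [(300,246),(350,279),(325,263),(320,230),(310,215),(330,200),(326,160),(245,120),(500,120)]:
    print(u,v,W[v,u])
E
```

```text
((0.6434656381607056, 0.15761235356330872), (0.36045512557029724, 0.2977929711341858), 74.89453887939453) 12990 0.13540408890742767
[[ 0.45274717  0.02241395]
 [ 0.74025077 -0.05518986]
 [ 0.8341841   0.29281074]
 [ 0.5466805   0.37041456]]
300 246 [ 0.5146175   0.07724315 -0.00354949]
350 279 [ 0.41930027 -0.04806415  0.12993148]
325 263 [0.45633396 0.01375861 0.13453447]
320 230 [0.54019767 0.02734817 0.11658809]
310 215 [0.58757759 0.05287565 0.06226552]
330 200 [ 6.40169284e-01 -2.64955681e-04  8.74388265e-03]
326 160 [0.71217063 0.01706732 0.14387882]
245 120 [0.8146025  0.22367586 0.12984924]
500 120 [ 0.88331655 -0.47020308 -0.00254575]
```

```bash
sleep 0
```

```text
(no output)
```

View pics/topc.png

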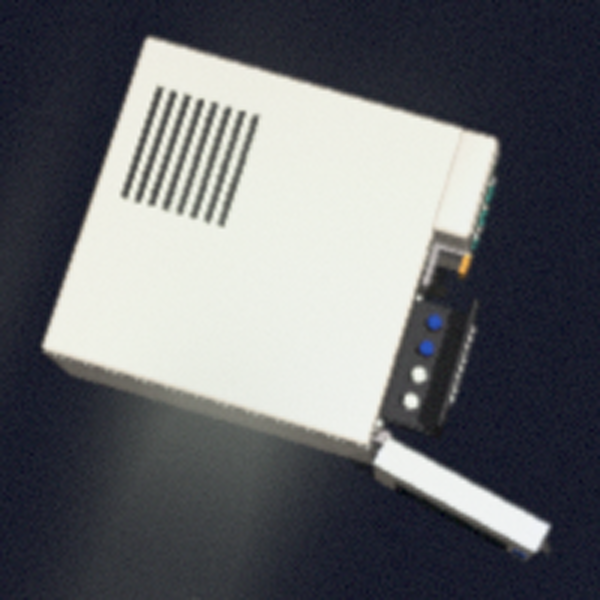

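View pics/scc.png

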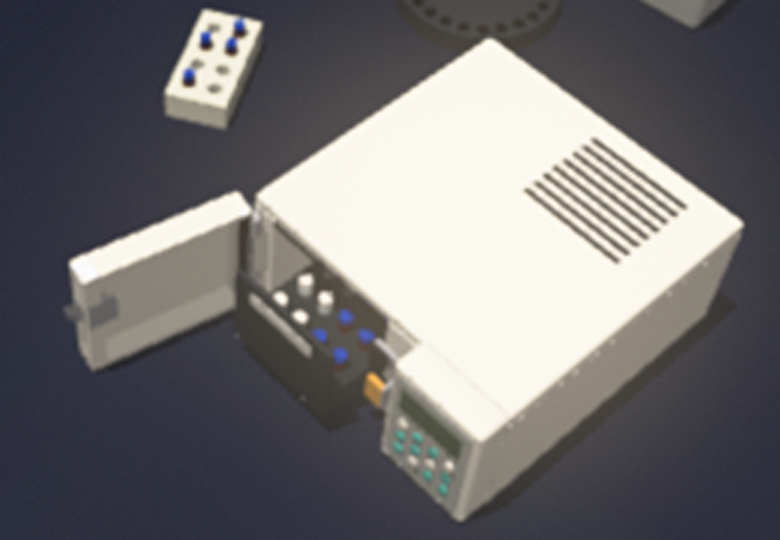

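Run:
```python
from h import *
d=dict(np.load("top0.npz")); W=world(d);z=W[...,2]
# roof: color white & left of front, z
m=np.zeros((480,640),bool); m[105:260,175:345]=1
mm=m&(z>.125)&(z<.146)
lab,n=None,None
n,lab,st,_=cv2.connectedComponentsWithStats(mm.astype(np.uint8),connectivity=4)
print(st[:5])
# boundaries: front edge: per-row max u of roof, for rows
f=240/np.tan(np.radians(float(d["fovy"]))/2)
def ray(u,v,h):
    c=np.array([(u-d["cx"])/f,(v-d["cy"])/f,1]); R=d["R"]; o=-R.T@d["t"]; r=R.T@c
    return (o+r*(h-o[2])/r[2])
for c in [(218.5,114),(336,147),(295,251),(186.5,216),(297,246),(351,278),(295,256),(346,284),(308,241),(329,203)]:
    print(c,ray(*c,0.135).round(4))
```

```text
[[     0      0    640    480 294202]
 [   184    113    152    136  12795]
 [   297    244      1      1      1]
 [   295    246      1      1      1]
 [   297    246      1      1      1]]
(218.5, 114) [0.8265 0.2904 0.135 ]
(336, 147) [ 0.7491 -0.0076  0.135 ]
(295, 251) [0.4838 0.0876 0.135 ]
(186.5, 216) [0.5632 0.356  0.135 ]
(297, 246) [0.4962 0.083  0.135 ]
(351, 278) [ 0.4214 -0.0501  0.135 ]
(295, 256) [0.4715 0.0872 0.135 ]
(346, 284) [ 0.4066 -0.0382  0.135 ]
(308, 241) [0.5092 0.0565 0.135 ]
(329, 203) [0.6054 0.0071 0.135 ]
```

```bash
cat >> h.py <<'E'
def ray(d,u,v,h):
    f=240/np.tan(np.radians(float(d["fovy"]))/2)
    c=np.array([(u-d["cx"])/f,(v-d["cy"])/f,1]); R=d["R"]; o=-R.T@d["t"]; r=R.T@c
    return (o+r*(h-o[2])/r[2])
E
python3 - <<'E'
from h import *
d=dict(np.load("top0.npz")); W=world(d);z=W[...,2]
m=np.zeros((480,640),bool); m[105:260,175:345]=1
mm=m&(z>.125)&(z<.146)
n,lab,st,_=cv2.connectedComponentsWithStats(mm.astype(np.uint8),connectivity=4)
P=W[lab==1][:,:2].astype(np.float32); r=cv2.minAreaRect(P); print(r);print(cv2.boxPoints(r))
g=lambda a,b:ray(d,170+(a+.5)/3-.5,100+(b+.5)/3-.5,0.135)[:2]
A,B,C,D=g(147,37),g(497,138),g(368,447),g(43,349)
print(A,B,C,D)
y=A*0
for p,q,n in((D,A,"back D-A"),(D,C,"near D-C"),(A,B,"far A-B"),(A,g(465,130),"far A-seam"),(g(383,400),g(433,240),"front")):
    e=q-p; print(n,np.linalg.norm(e),np.degrees(np.arctan2(e[1],e[0])))
# door top at 0.132
h=lambda a,b:ray(d,170+(a+.5)/3-.5,100+(b+.5)/3-.5,0.132)[:2]
for c in[(393,438),(375,465),(551,523),(528,557)]: print(c,h(*c))
a,b=h(393,438),h(551,523);e=b-a;print(np.linalg.norm(e),np.degrees(np.arctan2(e[1],e[0])))
a,b=h(375,465),h(528,557);e=b-a;print(np.linalg.norm(e),np.degrees(np.arctan2(e[1],e[0])))
k=lambda a,b:ray(d,170+(a+.5)/3-.5,100+(b+.5)/3-.5,0.114)[:2]
print("tray front",k(477,300),k(437,432))
E
```

```text
((0.65763258934021, 0.17861376702785492), (0.31251978874206543, 0.28138384222984314), 74.89453887939453)
[[ 0.4810811   0.06441683]
 [ 0.7527425  -0.00891083]
 [ 0.83418405  0.2928107 ]
 [ 0.56252265  0.36613837]]
[0.83178784 0.29023829] [ 0.75248446 -0.00584472] [0.4893241  0.09421818] [0.56305424 0.36209045]
back D-A 0.27817347273272225 -14.969204139060764
near D-C 0.2778339232422506 -105.38922940173327
far A-B 0.30651945859043267 -104.99425417146836
far A-seam 0.27893697266459455 -105.20528764879366
front 0.14029102239567215 -15.536736289348491
(393, 438) [0.49763495 0.07413521]
(375, 465) [0.47509943 0.08816187]
(551, 523) [ 0.43151292 -0.05583889]
(528, 557) [ 0.40351522 -0.03761571]
0.1458265739411617 -116.96391629409486
0.14472144332301642 -119.64564484090712
tray front [0.61828867 0.00727832] [0.50597745 0.0380878 ]
```

```bash
cat >> h.py <<'E'
from scipy.spatial.transform import Rotation as Ro
yaw0=np.radians(74.9); ex=np.array([np.cos(yaw0),np.sin(yaw0)]); ey=np.array([-ex[1],ex[0]]); ctr=np.array([.661,.1916])
hinge=ctr-.15*ex+.126*ey
def samp(x,y): return ctr+x*ex+y*ey
def doorp(th,x,y):
    a=yaw0-th; e=np.array([np.cos(a),np.sin(a)]); return hinge+x*e+y*np.array([-e[1],e[0]])
def insamp(p): q=np.asarray(p)[:2]-ctr; return q@ex,q@ey
def indoor(p,th):
    a=yaw0-th; e=np.array([np.cos(a),np.sin(a)]); q=np.asarray(p)[:2]-hinge; return q@e,q@np.array([-e[1],e[0]])
def delta(s,xy,z,yaw):
    R=Ro.from_euler("xyz",s["eef_rot"]); T=Ro.from_euler("xyz",[np.pi,0,yaw])
    return R.inv().apply(np.r_[xy,z]-s["ee_pos"])*100,(R.inv()*T).as_rotvec()
E
python3 - <<'E'
from h import *; from cell import bot
s=bot.sense(); print(samp(-.27,.051)); print(delta(s,samp(-.27,.051),.2,yaw0+np.pi/2), insamp(s["ee_pos"]))
E
```

```text
[ 0.54142468 -0.05579188]
(array([-53.62883131, -50.62159855,   2.26551943]), array([-0.00141028, -0.00013281, -0.01124954])) (np.float64(0.24224830330133829), np.float64(0.5815566567694658))
```

Call:
servo_tool:
  series:
    - [[-3.4,-3.2,0],[0,0,-0.011]]
    - [[-3.4,-3.2,0],[0,0,0]]
    - [[-3.4,-3.2,0],[0,0,0]]
    - [[-3.4,-3.2,0],[0,0,0]]
    - [[-3.4,-3.2,0],[0,0,0]]
  gripper: 1
  squeeze: 20

```text
time_s: 0.65
ee_pos: [0.2852, 0.3767, 0.2225]
eef_rot: [-3.141, 0.0, 2.878]
ft_force: [-0.0, -0.3, 0.2]
finger_gap: 0.0511
```

Call:
servo_tool:
  series:
    - [[-3.4,-3.2,0],[0,0,0]]
    - [[-3.4,-3.2,0],[0,0,0]]
    - [[-3.4,-3.2,0],[0,0,0]]
    - [[-3.4,-3.2,0],[0,0,0]]
    - [[-3.4,-3.2,0],[0,0,0]]

```text
time_s: 1.15
ee_pos: [0.4077, 0.1778, 0.2227]
eef_rot: [3.142, 0.0, 2.878]
ft_force: [-0.1, 0.7, 0.1]
finger_gap: 0.0114
```

Call:
servo_tool:
  series:
    - [[-3.4,-3.2,0],[0,0,0]]
    - [[-3.4,-3.2,0],[0,0,0]]
    - [[-3.4,-3.2,0],[0,0,0]]
    - [[-3.4,-3.2,0],[0,0,0]]
    - [[-3.4,-3.2,0],[0,0,0]]

```text
time_s: 1.65
ee_pos: [0.5301, -0.0211, 0.2225]
eef_rot: [3.142, -0.0, 2.877]
ft_force: [1.9, 0.3, 0.2]
finger_gap: 0.0002
```

Run:
```python
from h import *; from cell import bot,cams
s=bot.sense(); print(s["joints"],s["finger_gap"],s["ft_force"],s["time_s"]); print(delta(s,samp(-.27,.051),.2,yaw0+np.pi/2), insamp(s["ee_pos"]),s["ee_pos"])
d=cams.read_camera("wrist"); cv2.imwrite("pics/w1.png",d["img"][:,:,::-1]); np.savez("w1.npz",**d,p=s["ee_pos"],r=s["eef_rot"])
```

```text
[-1.70007881e-01  2.59341751e-01  1.65931267e+00  6.95209559e-05
  1.22319380e+00 -1.47663311e+00] 0.0002147527721986377 [1.9009669  0.32935669 0.15082479] 1.65
(array([-2.00295133, -3.05619774,  2.25262314]), array([ 4.11223905e-05, -2.60569851e-04, -6.50066690e-04])) (np.float64(-0.23942593695946746), np.float64(0.07100377152300724)) [ 0.53007627 -0.02106239  0.2225327 ]
```

View pics/w1.png

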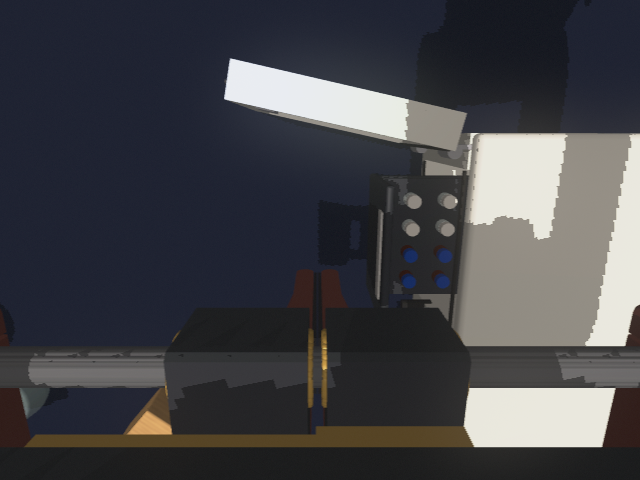

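The wrist picture shows the door's top strip from (228,80) to (465,130), the tray plate at columns 370–385 and rows 175–300, and the roof's front edge at column ~470. I'll refine the positions with it.

Run:
```python
from h import *
d=dict(np.load("w1.npz")); P=cloud(d); M=d["tool_from_camera"]
T=P@M[:3,:3].T+M[:3,3]; W=Ro.from_euler("xyz",d["r"]).apply(T.reshape(-1,3)).reshape(480,640,3)+d["p"]
z=W[...,2]
S=np.stack([(W[...,:2]-ctr)@ex,(W[...,:2]-ctr)@ey,z],-1)
for u,v in [(372,180),(374,290),(380,240),(368,240),(390,185),(475,150),(480,250),(500,170),(455,200),(232,80),(350,100),(450,130)]:
    print(u,v,S[v,u].round(4))
m=np.zeros((480,640),bool); m[50:152,215:470]=1
mm=m&(z>.122)&(z<.142); q=W[mm][:,:2].astype(np.float32); r=cv2.minAreaRect(q); b=cv2.boxPoints(r);print(r,mm.sum(),np.median(z[mm])); print([np.round(insamp(x),4) for x in b])
vx=cv2.fitLine(q,cv2.DIST_HUBER,0,.01,.01).ravel(); a=np.degrees(np.arctan2(vx[1],vx[0]));print("dir",a)
m=np.zeros((480,640),bool); m[165:305,350:400]=1
mm=m&(z>.106)&(z<.122); q=S[mm]; print("tray",mm.sum(),np.percentile(q,[0,2,10,50,90,98,100],axis=0))
# roof front edge
for v in (180,220,260,290):
    row=np.where((z[v]>.125)&(z[v]<.145)&(np.arange(640)>440))[0]; print(v,row[0],S[v,row[0]])
```

```text
372 180 [-0.1916  0.102   0.0465]
374 290 [-0.1917  0.0133  0.0823]
380 240 [-0.1922  0.0634  0.1045]
368 240 [-0.1916  0.0437  0.0335]
390 185 [-0.1879  0.1059  0.1111]
475 150 [-0.1386  0.1311  0.1329]
480 250 [-0.1291  0.0648  0.1351]
500 170 [-0.1226  0.1187  0.1363]
455 200 [-0.124   0.0874  0.0654]
232 80 [-0.2919  0.1731  0.1339]
350 100 [-0.2195  0.1615  0.1335]
450 130 [-0.1559  0.1435  0.1335]
((0.4532741904258728, 0.023804038763046265), (0.16281457245349884, 0.024990588426589966), 62.30131530761719) 9894 0.1327774535025526
[array([-0.2928,  0.1868]), array([-0.2983,  0.1624]), array([-0.1394,  0.1269]), array([-0.1339,  0.1513])]
dir 62.441673
tray 1160 [[-0.19336768  0.012964    0.10603369]
 [-0.19175127  0.01680326  0.10665207]
 [-0.19159203  0.02451268  0.11009017]
 [-0.1895478   0.06305146  0.11422049]
 [-0.1866333   0.09829442  0.11529655]
 [-0.18587908  0.10479459  0.1158893 ]
 [-0.18552144  0.10612668  0.11663271]]
180 468 [-0.13908172  0.11134755  0.12760909]
220 464 [-0.13811414  0.08342941  0.12508399]
260 460 [-0.13898379  0.05497985  0.12724473]
290 457 [-0.13882008  0.03200135  0.1267804 ]
```

Call:
servo_tool:
  series:
    - [[-2.0,-1.0,0],[0,0,0]]
    - [[0,0,4.5],[0,0,0]]
    - [[0,0,4.5],[0,0,0]]
    - [[0,0,4.5],[0,0,0]]
    - [[0,0,0],[0,0,0]]

```text
time_s: 2.2
ee_pos: [0.5411, -0.0331, 0.0825]
eef_rot: [-3.141, -0.012, 2.878]
ft_force: [-0.5, 0.6, 0.5]
finger_gap: 0.0004
```

Call:
servo_tool:
  series:
    - [[0,1,0],[0,0,0]]
    - [[0,1,0],[0,0,0]]
    - [[0,1,0],[0,0,0]]
    - [[0,0.6,0],[0,0,0]]
    - [[0,0.4,0],[0,0,0]]

```text
time_s: 2.7
ee_pos: [0.5577, 0.0055, 0.0889]
eef_rot: [3.141, 0.002, 2.879]
ft_force: [-0.3, 0.3, 0.5]
finger_gap: 0.0009
```

Run:
```python
from h import *; from cell import bot,cams
s=bot.sense(); print(s["ft_force"],insamp(s["ee_pos"]),s["ee_pos"], s["ft_force"][:2]@ex)
```

```text
[-0.28520431  0.28796468  0.46858359] (np.float64(-0.20655431179260583), np.float64(0.05124770139965692)) [0.55771342 0.00552772 0.08893041] 0.203725006024666
```

Call:
servo_tool:
  series:
    - [[0,0.3,0],[0,0,0]]
    - [[0,0.3,0],[0,0,0]]
    - [[0,0.3,0],[0,0,0]]
    - [[0,0.3,0],[0,0,0]]
    - [[0,0.3,0],[0,0,0]]

```text
time_s: 3.2
ee_pos: [0.5605, 0.0188, 0.0877]
eef_rot: [-3.141, -0.0, 2.878]
ft_force: [-2.0, -3.2, 1.9]
finger_gap: 0.0003
```

Call:
servo_tool:
  series:
    - [[0,0.3,0],[0,0,0]]
    - [[0,0.3,0],[0,0,0]]
    - [[0,0.3,0],[0,0,0]]
    - [[0,0.3,0],[0,0,0]]
    - [[0,0.3,0],[0,0,0]]

```text
time_s: 3.7
ee_pos: [0.5646, 0.0337, 0.0877]
eef_rot: [-3.141, 0.0, 2.878]
ft_force: [-0.1, -1.8, 2.8]
finger_gap: 0.0001
```

Run:
```python
from h import *; from cell import bot,cams
s=bot.sense(); print(s["ft_force"],insamp(s["ee_pos"]),s["ee_pos"], s["ft_force"][:2]@ex)
```

```text
[-0.09428333 -1.82327101  2.82500449] (np.float64(-0.1775142231109722), np.float64(0.051948702219882084)) [0.56460169 0.03374775 0.08769601] -1.784879489885592
```

Call:
servo_tool:
  series:
    - [[0,0.3,0],[0,0,0]]
    - [[0,0.3,0],[0,0,0]]
    - [[0,0.3,0],[0,0,0]]
    - [[0,0.2,0],[0,0,0]]
    - [[0,0.1,0],[0,0,0]]

```text
time_s: 4.2
ee_pos: [0.5677, 0.0453, 0.0877]
eef_rot: [-3.142, 0.0, 2.878]
ft_force: [-0.9, -3.1, 2.3]
finger_gap: 0.0003
```

Call:
servo_tool:
  series:
    - [[0,0.1,0],[0,0,0]]
    - [[0,0.1,0],[0,0,0]]
    - [[0,0.1,0],[0,0,0]]

```text
time_s: 4.5
ee_pos: [0.5684, 0.048, 0.0877]
eef_rot: [-3.141, 0.0, 2.878]
ft_force: [-0.5, -1.6, 2.7]
finger_gap: 0.0005
```

Run:
```python
from h import *; from cell import bot,cams
s=bot.sense(); print(s["ft_force"],insamp(s["ee_pos"]),s["ee_pos"], s["ft_force"][:2]@ex)
```

```text
[-0.49651986 -1.63907096  2.74972702] (np.float64(-0.16277063986315637), np.float64(0.051941117413949016)) [0.56844979 0.0479803  0.08767701] -1.711823810922663
```

Call:
servo_tool:
  series:
    - [[0,0.1,0],[0,0,0]]
    - [[0,0.05,0],[0,0,0]]

```text
time_s: 4.7
ee_pos: [0.5689, 0.0495, 0.0877]
eef_rot: [-3.142, 0.0, 2.878]
ft_force: [-1.3, -2.0, 2.6]
finger_gap: 0.0
```

Call:
servo_tool:
  series:
    - [[0,0.05,0],[0,0,0]]
    - [[0,0.05,0],[0,0,0]]

```text
time_s: 4.9
ee_pos: [0.5691, 0.0504, 0.0877]
eef_rot: [-3.141, 0.0, 2.878]
ft_force: [-1.2, -3.2, 3.1]
finger_gap: 0.0005
```

Call:
servo_tool:
  series:
    - [[0,0.05,0],[0,0,0]]
    - [[0,0.05,0],[0,0,0]]

```text
time_s: 5.1
ee_pos: [0.5694, 0.0514, 0.0877]
eef_rot: [-3.142, 0.0, 2.878]
ft_force: [-1.7, -2.4, 2.6]
finger_gap: 0.0003
```

Call:
servo_tool:
  series:
    - [[0,0.05,0],[0,0,0]]
    - [[0,0.05,0],[0,0,0]]

```text
time_s: 5.3
ee_pos: [0.5697, 0.0524, 0.0877]
eef_rot: [-3.142, 0.0, 2.878]
ft_force: [-0.2, -2.3, 3.0]
finger_gap: 0.0006
```

Call:
servo_tool:
  series:
    - [[0,0.05,0],[0,0,0]]
    - [[0,0.05,0],[0,0,0]]

```text
time_s: 5.5
ee_pos: [0.5699, 0.0533, 0.0877]
eef_rot: [-3.141, 0.0, 2.878]
ft_force: [-1.2, -3.1, 1.4]
finger_gap: 0.0006
```

Call:
servo_tool:
  series:
    - [[0,0.05,0],[0,0,0]]
    - [[0,0.05,0],[0,0,0]]

```text
time_s: 5.7
ee_pos: [0.5701, 0.0543, 0.0876]
eef_rot: [-3.141, -0.0, 2.878]
ft_force: [-0.7, -2.7, 1.7]
finger_gap: 0.0005
```

Call:
servo_tool:
  series:
    - [[0,0.05,0],[0,0,0]]
    - [[0,0.05,0],[0,0,0]]

```text
time_s: 5.9
ee_pos: [0.5704, 0.0553, 0.0877]
eef_rot: [-3.141, 0.0, 2.878]
ft_force: [-1.2, -4.0, 2.8]
finger_gap: 0.0006
```

Call:
servo_tool:
  series:
    - [[0,0.05,0],[0,0,0]]
    - [[0,0.05,0],[0,0,0]]

```text
time_s: 6.1
ee_pos: [0.5705, 0.0557, 0.0877]
eef_rot: [-3.141, -0.0, 2.878]
ft_force: [-1.3, -6.7, 3.9]
finger_gap: 0.0007
```

Call:
servo_tool:
  series:
    - [[0,0.05,0],[0,0,0]]
    - [[0,0.05,0],[0,0,0]]

```text
time_s: 6.3
ee_pos: [0.5706, 0.0562, 0.0877]
eef_rot: [-3.14, -0.0, 2.878]
ft_force: [-1.8, -7.2, 5.2]
finger_gap: 0.0007
```

Run:
```python
from h import *; from cell import bot,cams
s=bot.sense(); print(s["ft_force"],insamp(s["ee_pos"]),s["ee_pos"], s["ft_force"][:2]@ex)
for n in("top","wrist"):
  d=cams.read_camera(n); i=d["img"][:,:,::-1]
  if n=="top": i=cv2.resize(i[130:290,250:390],None,fx=4,fy=4)[:600]
  cv2.imwrite(f"pics/{n}2.png",i)
```

```text
[-1.8119842  -7.22714543  5.24496818] (np.float64(-0.1542780368459216), np.float64(0.051982596173801306)) [0.5706221  0.05619048 0.08766206] -7.449641162753013
```

View pics/wrist2.png

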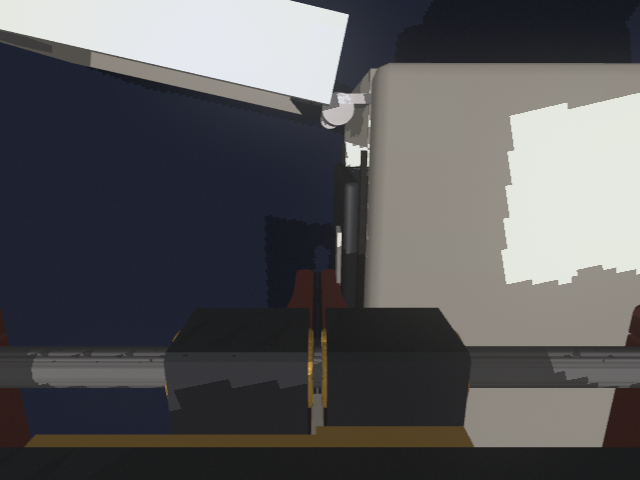

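The force has started to climb, so the tray is on its stop. I'll press a little more, then back off.

Call:
servo_tool:
  series:
    - [[0,0.05,0],[0,0,0]]
    - [[0,0.05,0],[0,0,0]]
    - [[0,0,0],[0,0,0]]

```text
time_s: 6.7
ee_pos: [0.5708, 0.0567, 0.0877]
eef_rot: [-3.139, -0.0, 2.878]
ft_force: [-2.2, -8.5, 4.1]
finger_gap: 0.0005
```

Call:
servo_tool:
  series:
    - [[0,0.05,0],[0,0,0]]
    - [[0,0.05,0],[0,0,0]]
    - [[0,0,0],[0,0,0]]

```text
time_s: 7.0
ee_pos: [0.5709, 0.0572, 0.0877]
eef_rot: [-3.138, -0.0, 2.879]
ft_force: [-1.7, -11.1, 5.4]
finger_gap: 0.0004
```

Call:
servo_tool:
  series:
    - [[0,0.05,0],[0,0,0]]
    - [[0,0.05,0],[0,0,0]]
    - [[0,0,0],[0,0,0]]

```text
time_s: 7.3
ee_pos: [0.571, 0.0577, 0.0877]
eef_rot: [-3.137, -0.0, 2.879]
ft_force: [-2.7, -12.4, 6.1]
finger_gap: 0.0007
```

Tray firmly home at about 12 N. Next I back off, lift and look from above.

Call:
servo_tool:
  series:
    - [[0,-1,0],[0,0,0]]
    - [[0,-3,0],[0,0,0]]
    - [[0,-3,-3],[0,0,0]]
    - [[0,-1,-4],[0,0,0]]
    - [[0,0,-4],[0,0,0]]

```text
time_s: 7.8
ee_pos: [0.5497, -0.018, 0.198]
eef_rot: [3.141, -0.002, 2.876]
ft_force: [1.0, -0.3, -0.1]
finger_gap: 0.0004
```

```bash
sed -i 's/\.126\*ey/.127*ey/' h.py
python3 - <<'E'
from h import *; from cell import bot,cams
s=bot.sense(); print(s["time_s"],s["ft_force"],insamp(s["ee_pos"]),s["ee_pos"],s["joints"])
d=cams.read_camera("wrist"); cv2.imwrite("pics/w3.png",d["img"][:,:,::-1])
P=cloud(d); M=d["tool_from_camera"]
T=P@M[:3,:3].T+M[:3,3]; W=Ro.from_euler("xyz",s["eef_rot"]).apply(T.reshape(-1,3)).reshape(480,640,3)+s["ee_pos"]
z=W[...,2]; S=np.stack([(W[...,:2]-ctr)@ex,(W[...,:2]-ctr)@ey,z],-1)
m=np.zeros((480,640),bool); m[:150,100:]=1
m=(S[...,0]<-.155)&(S[...,0]>-.32)&(S[...,1]>.12)&(S[...,1]<.22)&(z>.122)&(z<.142)
q=W[m][:,:2].astype(np.float32); v=cv2.fitLine(q,cv2.DIST_HUBER,0,.01,.01).ravel(); print("door",len(q),yaw0-np.radians(90)-np.arctan2(v[1],v[0])+np.pi)
m=(S[...,0]<-.142)&(S[...,0]>-.2)&(S[...,1]>.01)&(S[...,1]<.1)&(z>.04)&(z<.108)
print("tray face",m.sum(),np.percentile(S[m][:,0],[2,25,50,75]))
th=1.79; a=yaw0-th+np.pi/2
print(doorp(th,-.055,-.128),delta(s,doorp(th,-.055,-.128),.2,a))
E
```

```text
7.8 [ 1.02885814 -0.2502401  -0.09207905] (np.float64(-0.23139329373987716), np.float64(0.05286745577571951)) [ 0.54967892 -0.01803168  0.19802909] [-1.58997895e-01  3.12777902e-01  1.64789135e+00  9.22751943e-04
  1.18316400e+00 -1.46427206e+00]
door 12618 1.787778132537795
tray face 3095 [-0.14862077 -0.14723515 -0.14694607 -0.14676158]
[ 0.39117502 -0.00797745] (array([15.55806058, -3.19449458, -0.16296596]), array([-1.63413648e-03, -2.21127490e-03,  1.78767184e+00]))
```

View pics/w3.png

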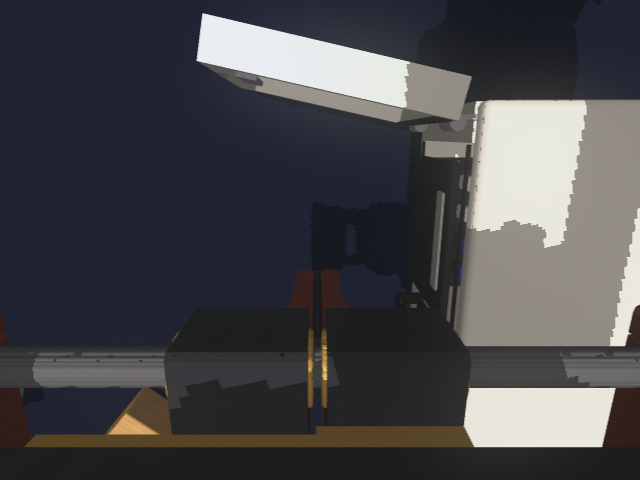

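Call:
servo_tool:
  series:
    - [[0,0,0],[0,0,0.149]]
    - [[0,0,0],[0,0,0.149]]
    - [[0,0,0],[0,0,0.149]]
    - [[0,0,0],[0,0,0.149]]
    - [[0,0,0],[0,0,0.149]]

```text
time_s: 8.35
ee_pos: [0.5507, -0.0164, 0.1972]
eef_rot: [3.141, -0.001, 2.127]
ft_force: [-0.1, 0.5, -0.4]
finger_gap: 0.0003
```

Call:
servo_tool:
  series:
    - [[0,0,0],[0,0,0.149]]
    - [[0,0,0],[0,0,0.149]]
    - [[0,0,0],[0,0,0.149]]
    - [[0,0,0],[0,0,0.149]]
    - [[0,0,0],[0,0,0.149]]

```text
time_s: 8.85
ee_pos: [0.5507, -0.0164, 0.1971]
eef_rot: [-3.141, -0.001, 1.382]
ft_force: [-1.1, 0.2, -0.7]
finger_gap: 0.0004
```

Call:
servo_tool:
  series:
    - [[0,0,0],[0,0,0.149]]
    - [[0,0,0],[0,0,0.149]]
    - [[0,0,0],[0,0,0]]

```text
time_s: 9.15
ee_pos: [0.5507, -0.0165, 0.1972]
eef_rot: [-3.141, -0.001, 1.089]
ft_force: [-0.2, -0.3, -0.5]
finger_gap: 0.0005
```

Run:
```python
from h import *; from cell import bot,cams
s=bot.sense(); print(s["time_s"],s["ee_pos"],s["joints"])
th=1.788; a=yaw0-th+np.pi/2
print(doorp(th,-.055,-.128),delta(s,doorp(th,-.055,-.128),.2,a))
```

```text
9.15 [ 0.55074683 -0.01653653  0.19718545] [-1.56073248e-01  3.14078187e-01  1.64825987e+00  1.05739755e-03
  1.17961909e+00  3.25704347e-01]
[ 0.39135091 -0.00819355] (array([ -6.65198637, -14.50930833,  -0.27728794]), array([-0.00065768, -0.00080977, -0.00143254]))
```

Call:
servo_tool:
  series:
    - [[-1.7,-3.6,0],[0,0,0]]
    - [[-1.7,-3.6,0],[0,0,0]]
    - [[-1.7,-3.6,0],[0,0,0]]
    - [[-1.6,-3.6,0],[0,0,0]]
    - [[0,0,0],[0,0,0]]

```text
time_s: 9.65
ee_pos: [0.3857, -0.0085, 0.1965]
eef_rot: [-3.136, 0.001, 1.094]
ft_force: [0.4, 0.4, -0.4]
finger_gap: 0.0006
```

Run:
```python
from h import *; from cell import bot,cams
s=bot.sense(); print(s["time_s"],s["ee_pos"],s["joints"],indoor(s["ee_pos"],1.788))
d=cams.read_camera("scene"); cv2.imwrite("pics/s4.png",cv2.resize(d["img"][100:340,160:480,::-1],None,fx=2.5,fy=2.5))
```

```text
9.65 [ 0.3857374  -0.00845925  0.19649809] [-2.01946574e-01  7.77649836e-02  1.96754532e+00  5.36655654e-04
  1.10233449e+00  2.74406862e-01] (np.float64(-0.05985433923468668), np.float64(-0.13083151436149104))
```

View pics/s4.png

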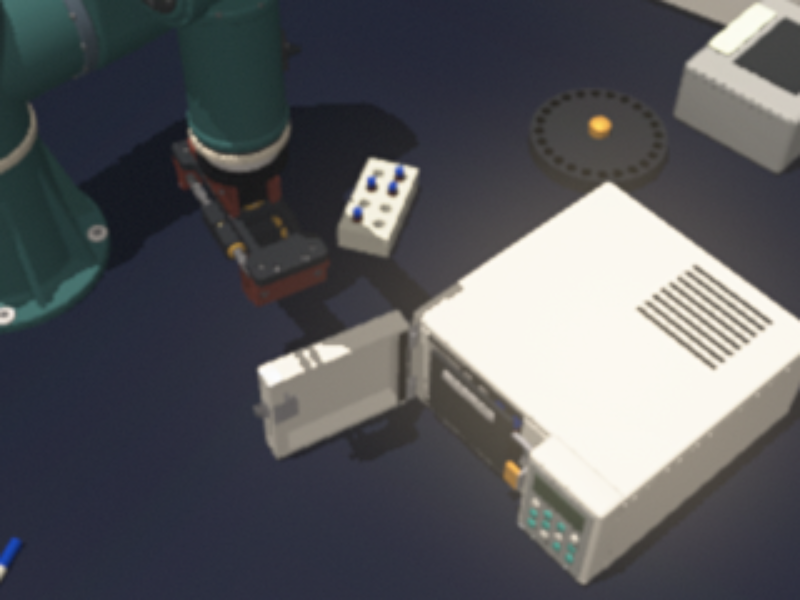

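Call:
servo_tool:
  series:
    - [[0.2,0,3.4],[0,0,0]]
    - [[0,0,3.4],[0,0,0]]
    - [[0,0,3.4],[0,0,0]]
    - [[0,0,0],[0,0,0]]
    - [[0,0,0],[0,0,0]]

```text
time_s: 10.2
ee_pos: [0.3938, -0.0082, 0.0957]
eef_rot: [-3.141, 0.0, 1.091]
ft_force: [0.4, -0.2, 0.1]
finger_gap: 0.0003
```

Call:
servo_tool:
  series:
    - [[0,0.5,0],[0,0,0]]
    - [[0,0.5,0],[0,0,0]]
    - [[0,0.5,0],[0,0,0]]
    - [[0,0.5,0],[0,0,0]]

```text
time_s: 10.6
ee_pos: [0.4118, -0.0178, 0.0965]
eef_rot: [3.14, -0.0, 1.09]
ft_force: [-0.6, -0.1, 1.5]
finger_gap: 0.0004
```

Run:
```python
from h import *; from cell import bot,cams
s=bot.sense(); print(s["time_s"],s["ee_pos"],s["joints"],indoor(s["ee_pos"],1.788))
```

```text
10.6 [ 0.41184703 -0.01782078  0.09645701] [-2.11045122e-01  2.72430042e-01  2.04674030e+00 -1.82280254e-04
  8.20802119e-01  2.69973328e-01] (np.float64(-0.032375089284454914), np.float64(-0.12705769050555085))
```

Call:
servo_tool:
  series:
    - [[-0.17,0.77,0],[0,0,-0.06]]
    - [[-0.17,0.77,0],[0,0,-0.06]]
    - [[-0.17,0.77,0],[0,0,-0.06]]
    - [[-0.17,0.77,0],[0,0,-0.06]]
    - [[-0.17,0.77,0],[0,0,-0.06]]

```text
time_s: 11.1
ee_pos: [0.4443, -0.0392, 0.096]
eef_rot: [3.141, -0.0, 1.392]
ft_force: [-0.3, 1.4, -0.3]
finger_gap: 0.0004
```

Call:
servo_tool:
  series:
    - [[-0.17,0.77,0],[0,0,-0.06]]
    - [[-0.17,0.77,0],[0,0,-0.06]]
    - [[-0.17,0.77,0],[0,0,-0.06]]
    - [[-0.17,0.77,0],[0,0,-0.06]]
    - [[-0.17,0.77,0],[0,0,-0.06]]

```text
time_s: 11.6
ee_pos: [0.4819, -0.0499, 0.0959]
eef_rot: [3.142, 0.0, 1.692]
ft_force: [-0.2, -0.3, -0.2]
finger_gap: 0.0008
```

```bash
cat > st.py <<'E'
from h import *; from cell import bot,cams
s=bot.sense(); th=yaw0+np.pi/2-s["eef_rot"][2]
a=yaw0-th; e=np.array([np.cos(a),np.sin(a)])
print(s["time_s"].__round__(2),s["ee_pos"].round(4),"toolth",round(th,3),"indoor",np.round(indoor(s["ee_pos"],th),4),"F",s["ft_force"].round(1),"along",round(s["ft_force"][:2]@e,2))
print("samp",np.round(insamp(s["ee_pos"]),4))
E
python3 st.py
python3 - <<'E'
from cell import cams; import cv2
d=cams.read_camera("top"); cv2.imwrite("pics/t5.png",cv2.resize(d["img"][130:330,250:450,::-1],None,fx=3,fy=3))
E
```

```text
11.6 [ 0.4819 -0.0499  0.0959] toolth 1.186 indoor [-0.033  -0.1267] F [-0.2 -0.3 -0.2] along -0.19
samp [-0.2798  0.11  ]
```

View pics/t5.png

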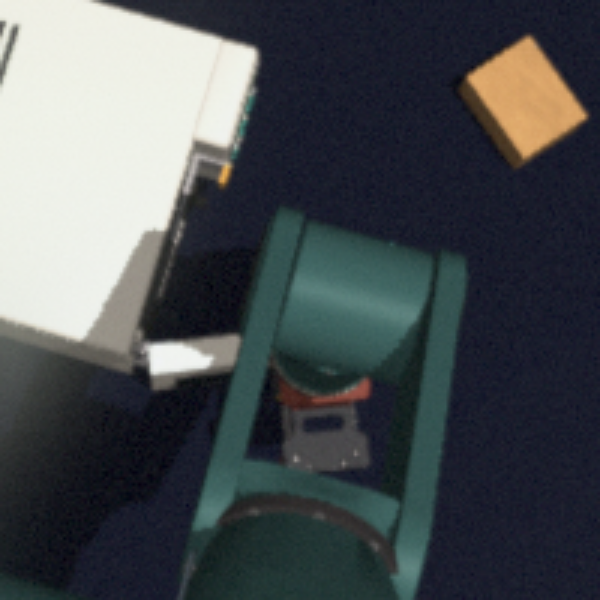

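The door is following: its top strip now runs from (145,350) to (240,345). I'll keep going on the arc.

Call:
servo_tool:
  series:
    - [[-0.17,0.77,0],[0,0,-0.06]]
    - [[-0.17,0.77,0],[0,0,-0.06]]
    - [[-0.17,0.77,0],[0,0,-0.06]]
    - [[-0.17,0.77,0],[0,0,-0.06]]
    - [[-0.17,0.77,0],[0,0,-0.06]]

```text
time_s: 12.15
ee_pos: [0.5209, -0.049, 0.0958]
eef_rot: [-3.141, 0.0, 1.991]
ft_force: [-0.9, 0.5, 0.5]
finger_gap: 0.0008
```

Call:
servo_tool:
  series:
    - [[-0.17,0.77,0],[0,0,-0.06]]
    - [[-0.17,0.77,0],[0,0,-0.06]]
    - [[-0.17,0.77,0],[0,0,-0.06]]
    - [[-0.17,0.77,0],[0,0,-0.06]]
    - [[-0.17,0.77,0],[0,0,-0.06]]

```text
time_s: 12.65
ee_pos: [0.5582, -0.0365, 0.0958]
eef_rot: [-3.141, 0.0, 2.291]
ft_force: [-0.8, 0.1, 0.2]
finger_gap: 0.0006
```

Call:
servo_tool:
  series:
    - [[-0.12,0.52,0],[0,0,-0.04]]
    - [[-0.12,0.52,0],[0,0,-0.04]]
    - [[-0.09,0.38,0],[0,0,-0.03]]
    - [[-0.09,0.38,0],[0,0,-0.03]]
    - [[-0.09,0.38,0],[0,0,-0.03]]

```text
time_s: 13.15
ee_pos: [0.5774, -0.0247, 0.0958]
eef_rot: [-3.142, 0.0, 2.461]
ft_force: [0.3, -0.5, 0.3]
finger_gap: 0.0005
```

```bash
python3 st.py
python3 - <<'E'
from cell import cams; import cv2
d=cams.read_camera("top"); cv2.imwrite("pics/t6.png",cv2.resize(d["img"][130:330,250:450,::-1],None,fx=3,fy=3))
E
```

```text
13.15 [ 0.5774 -0.0247  0.0958] toolth 0.417 indoor [-0.0322 -0.1264] F [ 0.3 -0.5  0.3] along -0.21
samp [-0.2306  0.0244]
```

View pics/t6.png

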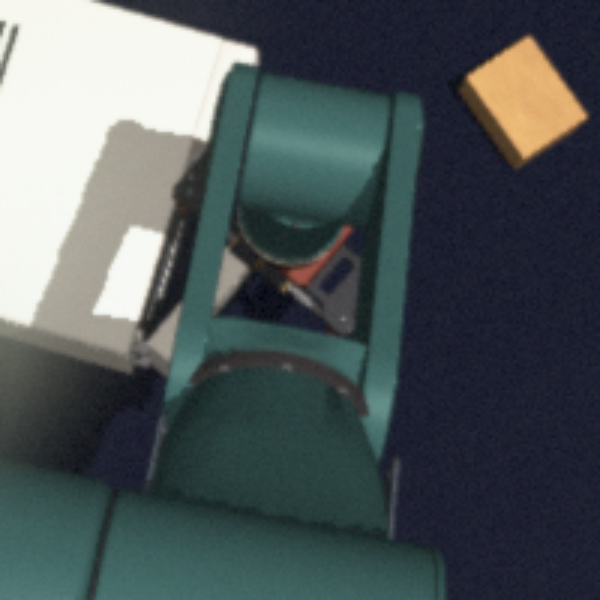

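Call:
servo_tool:
  series:
    - [[-0.1,0.51,0],[0,0,-0.04]]
    - [[-0.1,0.51,0],[0,0,-0.04]]
    - [[-0.1,0.51,0],[0,0,-0.04]]
    - [[-0.1,0.51,0],[0,0,-0.04]]
    - [[-0.1,0.51,0],[0,0,-0.04]]

```text
time_s: 13.7
ee_pos: [0.5957, -0.0064, 0.0957]
eef_rot: [-3.141, 0.0, 2.661]
ft_force: [0.1, -1.0, -0.6]
finger_gap: 0.0007
```

Call:
servo_tool:
  series:
    - [[-0.05,0.26,0],[0,0,-0.02]]
    - [[-0.05,0.26,0],[0,0,-0.02]]
    - [[-0.05,0.26,0],[0,0,-0.02]]
    - [[0,0,0],[0,0,0]]

```text
time_s: 14.1
ee_pos: [0.6004, 0.0001, 0.0956]
eef_rot: [3.142, -0.0, 2.72]
ft_force: [0.6, -0.6, -1.2]
finger_gap: 0.0005
```

```bash
python3 st.py
python3 - <<'E'
from cell import cams; import cv2
d=cams.read_camera("scene"); cv2.imwrite("pics/s7.png",cv2.resize(d["img"][160:340,240:480,::-1],None,fx=3,fy=3))
E
```

```text
14.1 [6.004e-01 1.000e-04 9.560e-02] toolth 0.158 indoor [-0.0314 -0.1249] F [ 0.6 -0.6 -1.2] along -0.3
samp [-0.2006  0.0086]
```

View pics/s7.png

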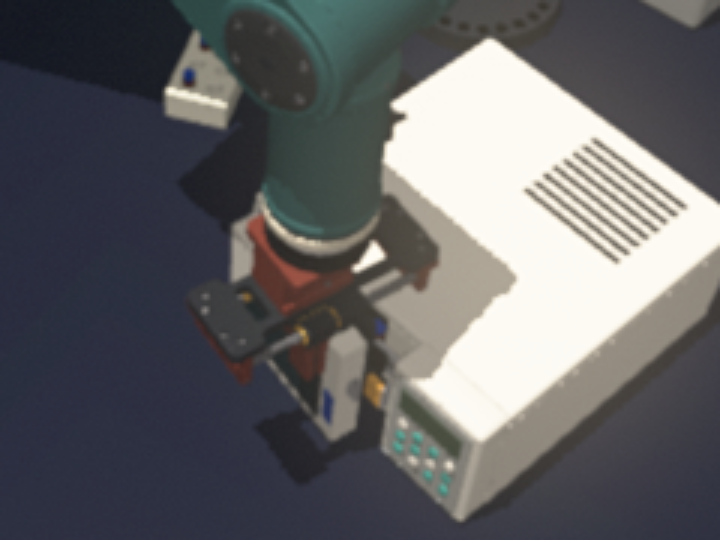

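Call:
servo_tool:
  series:
    - [[-0.05,0.2,0],[0,0,-0.015]]
    - [[-0.05,0.2,0],[0,0,-0.015]]

```text
time_s: 14.35
ee_pos: [0.6027, 0.0031, 0.0956]
eef_rot: [-3.141, -0.0, 2.751]
ft_force: [-1.0, -0.5, 0.1]
finger_gap: 0.0004
```

Call:
servo_tool:
  series:
    - [[-0.03,0.2,0],[0,0,-0.015]]
    - [[0,0.1,0],[0,0,-0.008]]

```text
time_s: 14.55
ee_pos: [0.6042, 0.0053, 0.0956]
eef_rot: [-3.14, -0.0, 2.774]
ft_force: [-0.2, -4.1, -0.8]
finger_gap: 0.0005
```

Call:
servo_tool:
  series:
    - [[-0.02,0.1,0],[0,0,-0.008]]
    - [[-0.02,0.1,0],[0,0,-0.008]]

```text
time_s: 14.75
ee_pos: [0.6053, 0.0069, 0.0956]
eef_rot: [-3.14, 0.0, 2.79]
ft_force: [-1.4, -5.6, -0.3]
finger_gap: 0.0007
```

```bash
python3 st.py
```

```text
14.75 [0.6053 0.0069 0.0956] toolth 0.089 indoor [-0.0319 -0.1246] F [-1.4 -5.6 -0.3] along -5.72
samp [-0.1928  0.0057]
```

Call:
servo_tool:
  series:
    - [[-0.01,0.1,0],[0,0,-0.008]]
    - [[-0.01,0.05,0],[0,0,-0.004]]

```text
time_s: 14.95
ee_pos: [0.606, 0.0079, 0.0956]
eef_rot: [-3.14, 0.0, 2.802]
ft_force: [-1.4, -7.7, -0.3]
finger_gap: 0.0007
```

Call:
servo_tool:
  series:
    - [[-0.01,0.1,0],[0,0,-0.008]]
    - [[-0.01,0.05,0],[0,0,-0.004]]

```text
time_s: 15.15
ee_pos: [0.607, 0.0093, 0.0956]
eef_rot: [-3.14, 0.001, 2.813]
ft_force: [0.4, -3.2, -1.0]
finger_gap: 0.0005
```

Call:
servo_tool:
  series:
    - [[-0.01,0.1,0],[0,0,-0.008]]

```text
time_s: 15.25
ee_pos: [0.6077, 0.0106, 0.0957]
eef_rot: [-3.141, 0.001, 2.821]
ft_force: [0.7, -5.1, -1.6]
finger_gap: 0.0006
```

Call:
servo_tool:
  series:
    - [[-0.01,0.05,0],[0,0,-0.004]]

```text
time_s: 15.35
ee_pos: [0.608, 0.0113, 0.0957]
eef_rot: [-3.141, 0.001, 2.825]
ft_force: [1.2, -5.4, -1.0]
finger_gap: 0.0006
```

Call:
servo_tool:
  series:
    - [[-0.01,0.05,0],[0,0,-0.004]]

```text
time_s: 15.45
ee_pos: [0.6083, 0.0117, 0.0957]
eef_rot: [-3.141, 0.001, 2.829]
ft_force: [0.9, -4.7, -2.9]
finger_gap: 0.0004
```

Call:
servo_tool:
  series:
    - [[-0.01,0.05,0],[0,0,-0.004]]

```text
time_s: 15.55
ee_pos: [0.6086, 0.0121, 0.0957]
eef_rot: [-3.141, 0.001, 2.833]
ft_force: [0.7, -5.0, -2.2]
finger_gap: 0.0006
```

Call:
servo_tool:
  series:
    - [[-0.01,0.05,0],[0,0,-0.004]]

```text
time_s: 15.65
ee_pos: [0.6089, 0.0125, 0.0957]
eef_rot: [-3.141, 0.001, 2.837]
ft_force: [1.9, -5.2, -2.2]
finger_gap: 0.0006
```

```bash
python3 st.py
```

```text
15.65 [0.6089 0.0125 0.0957] toolth 0.041 indoor [-0.0314 -0.1247] F [ 1.9 -5.2 -2.2] along -4.39
samp [-0.1865  0.0037]
```

Call:
servo_tool:
  series:
    - [[-0.01,0.05,0],[0,0,-0.004]]

```text
time_s: 15.75
ee_pos: [0.6091, 0.0129, 0.0957]
eef_rot: [-3.141, 0.001, 2.841]
ft_force: [1.7, -6.5, -2.2]
finger_gap: 0.0004
```

Call:
servo_tool:
  series:
    - [[-0.01,0.05,0],[0,0,-0.004]]

```text
time_s: 15.85
ee_pos: [0.6092, 0.0136, 0.0957]
eef_rot: [-3.141, 0.001, 2.845]
ft_force: [0.2, -4.6, 0.4]
finger_gap: 0.0001
```

Call:
servo_tool:
  series:
    - [[-0.01,0.05,0],[0,0,-0.004]]

```text
time_s: 15.95
ee_pos: [0.6095, 0.0141, 0.0958]
eef_rot: [-3.142, 0.001, 2.849]
ft_force: [1.4, -4.9, -1.3]
finger_gap: 0.0003
```

Call:
servo_tool:
  series:
    - [[-0.01,0.05,0],[0,0,-0.004]]

```text
time_s: 16.05
ee_pos: [0.6097, 0.0145, 0.0958]
eef_rot: [-3.141, 0.001, 2.853]
ft_force: [0.7, -6.9, -1.7]
finger_gap: 0.0004
```

```bash
python3 st.py
```

```text
16.05 [0.6097 0.0145 0.0958] toolth 0.025 indoor [-0.0313 -0.1244] F [ 0.7 -6.9 -1.7] along -6.41
samp [-0.1844  0.0034]
```

Call:
servo_tool:
  series:
    - [[0,0.05,0],[0,0,-0.004]]

```text
time_s: 16.15
ee_pos: [0.6098, 0.0145, 0.0958]
eef_rot: [-3.14, 0.001, 2.858]
ft_force: [0.8, -7.6, -0.7]
finger_gap: 0.0007
```

Call:
servo_tool:
  series:
    - [[0,0.05,0],[0,0,-0.004]]

```text
time_s: 16.25
ee_pos: [0.6099, 0.0146, 0.0958]
eef_rot: [-3.14, 0.001, 2.862]
ft_force: [0.4, -9.2, -0.3]
finger_gap: 0.0007
```

Call:
servo_tool:
  series:
    - [[0,0.05,0],[0,0,-0.004]]

```text
time_s: 16.35
ee_pos: [0.61, 0.0147, 0.0958]
eef_rot: [-3.139, 0.001, 2.866]
ft_force: [0.7, -11.2, 0.1]
finger_gap: 0.0
```

```bash
python3 st.py
```

```text
16.35 [0.61   0.0147 0.0958] toolth 0.012 indoor [-0.0325 -0.1242] F [  0.7 -11.2   0.1] along -10.58
samp [-0.1841  0.0032]
```

The tool no longer advances while the force climbs about 1.7 N per step, so this looks like the firm stop. I'll ease off slowly and see whether the door follows.

Call:
servo_tool:
  series:
    - [[0,0.03,0],[0,0,0]]
    - [[0,0,0],[0,0,0]]

```text
time_s: 16.55
ee_pos: [0.61, 0.0147, 0.0958]
eef_rot: [-3.139, 0.001, 2.865]
ft_force: [0.2, -10.2, -1.2]
finger_gap: 0.0003
```

Call:
servo_tool:
  series:
    - [[0,-0.15,0],[0,0,0]]
    - [[0,0,0],[0,0,0]]

```text
time_s: 16.75
ee_pos: [0.6098, 0.0144, 0.0958]
eef_rot: [-3.141, 0.001, 2.865]
ft_force: [0.9, -7.0, -1.6]
finger_gap: 0.0006
```

Call:
servo_tool:
  series:
    - [[0,-0.15,0],[0,0,0]]
    - [[0,0,0],[0,0,0]]

```text
time_s: 16.95
ee_pos: [0.6092, 0.0136, 0.0958]
eef_rot: [3.141, 0.001, 2.865]
ft_force: [1.5, -3.6, -0.1]
finger_gap: 0.0002
```

Call:
servo_tool:
  series:
    - [[0,-0.15,0],[0,0,0]]
    - [[0,0,0],[0,0,0]]

```text
time_s: 17.15
ee_pos: [0.6079, 0.0128, 0.0956]
eef_rot: [3.141, -0.001, 2.865]
ft_force: [0.1, -0.1, 0.7]
finger_gap: 0.0003
```

```bash
python3 st.py
```

```text
17.15 [0.6079 0.0128 0.0956] toolth 0.013 indoor [-0.0348 -0.1228] F [ 0.1 -0.1  0.7] along -0.07
samp [-0.1864  0.0047]
```

The force fell to zero within 2 mm of backing off, so the door did not follow. I'll withdraw and check by picture.

Call:
servo_tool:
  series:
    - [[0,-0.5,0],[0,0,0]]
    - [[0,-2,0],[0,0,0]]
    - [[0,-3,0],[0,0,0]]
    - [[0,-3,-3],[0,0,0]]
    - [[0,0,-4],[0,0,0]]

```text
time_s: 17.65
ee_pos: [0.5821, -0.072, 0.1642]
eef_rot: [-3.14, -0.006, 2.862]
ft_force: [1.3, 0.7, -0.4]
finger_gap: 0.0004
```

Call:
servo_tool:
  series:
    - [[-2,-1,-4],[0,0,0]]
    - [[-3,0,0],[0,0,0]]
    - [[-3,0,0],[0,0,0]]
    - [[0,0,0],[0,0,0]]

```text
time_s: 18.05
ee_pos: [0.6627, -0.1024, 0.2061]
eef_rot: [3.141, 0.003, 2.864]
ft_force: [-0.5, 0.1, -0.2]
finger_gap: 0.0001
```

Run:
```python
from h import *; from cell import bot,cams
s=bot.sense(); print(s["time_s"],s["ft_force"],insamp(s["ee_pos"]),s["ee_pos"])
d=cams.read_camera("wrist"); cv2.imwrite("pics/w8.png",d["img"][:,:,::-1])
P=cloud(d); M=d["tool_from_camera"]
T=P@M[:3,:3].T+M[:3,3]; W=Ro.from_euler("xyz",s["eef_rot"]).apply(T.reshape(-1,3)).reshape(480,640,3)+s["ee_pos"]
z=W[...,2]; S=np.stack([(W[...,:2]-ctr)@ex,(W[...,:2]-ctr)@ey,z],-1)
m=(S[...,0]<-.152)&(S[...,0]>-.2)&(S[...,1]>-.03)&(S[...,1]<.125)&(z>.124)&(z<.14)
q=S[m]; 
print(len(q))
# outer face edge per y bin
ys,xs=[],[]
for y in np.arange(-.02,.12,.005):
    k=q[abs(q[:,1]-y)<.003]
    if len(k)>10: ys.append(y); xs.append(np.percentile(k[:,0],3))
print(np.polyfit(ys,xs,1),np.round(xs,4))
m=(S[...,0]<-.16)&(S[...,0]>-.22)&(S[...,1]>-.02)&(S[...,1]<.12)&(z>.03)&(z<.115); k=S[m]
if len(k)>50: A=np.c_[k[:,1],np.ones(len(k))]; print("face fit",len(k),np.linalg.lstsq(A,k[:,0],rcond=None)[0])
d=cams.read_camera("top"); cv2.imwrite("pics/t8.png",cv2.resize(d["img"][100:300,170:370,::-1],None,fx=3,fy=3))
d=cams.read_camera("scene"); cv2.imwrite("pics/s8.png",d["img"][:,:,::-1])
```

```text
18.05 [-0.45357956  0.09795016 -0.2106111 ] (np.float64(-0.2834048015809704), np.float64(-0.07819957286144538)) [ 0.66267132 -0.10239092  0.20605192]
7337
[ 0.0232815  -0.17592829] [-0.1764 -0.1763 -0.1761 -0.176  -0.1759 -0.1758 -0.1757 -0.1756 -0.1755
 -0.1753 -0.1752 -0.1752 -0.175  -0.175  -0.1747 -0.1746 -0.1745]
face fit 6631 [ 0.0205673  -0.17601529]
```

View pics/w8.png

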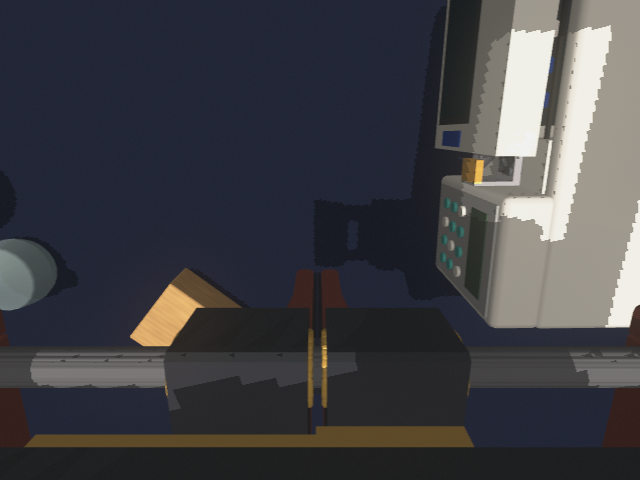

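View pics/s8.png

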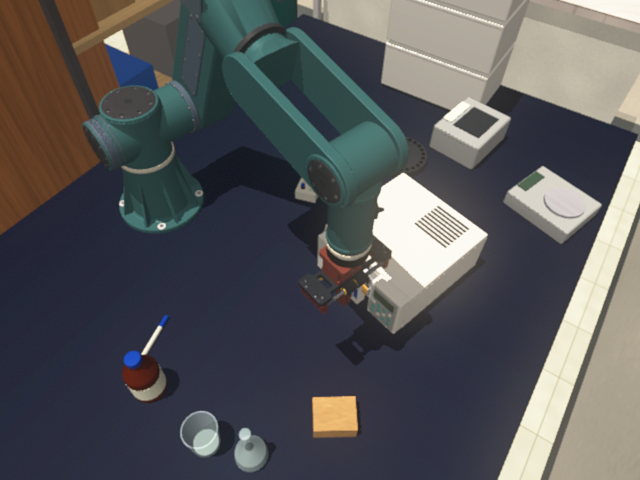

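Call:
servo_tool:
  series:
    - [[0,0,0],[0,0,0]]
    - [[0,0,0],[0,0,0]]
    - [[0,0,0],[0,0,0]]
    - [[0,0,0],[0,0,0]]
    - [[0,0,0],[0,0,0]]

```text
time_s: 18.7
ee_pos: [0.6593, -0.1011, 0.2058]
eef_rot: [-3.142, 0.0, 2.865]
ft_force: [-0.5, 1.0, -0.4]
finger_gap: 0.0004
```

Run:
```python
from h import *; from cell import bot,cams
s=bot.sense(); print(s["time_s"],s["ft_force"])
d=cams.read_camera("wrist"); P=cloud(d); M=d["tool_from_camera"]
T=P@M[:3,:3].T+M[:3,3]; W=Ro.from_euler("xyz",s["eef_rot"]).apply(T.reshape(-1,3)).reshape(480,640,3)+s["ee_pos"]
z=W[...,2]; S=np.stack([(W[...,:2]-ctr)@ex,(W[...,:2]-ctr)@ey,z],-1)
m=(S[...,0]<-.16)&(S[...,0]>-.22)&(S[...,1]>-.02)&(S[...,1]<.12)&(z>.03)&(z<.115); k=S[m]
A=np.c_[k[:,1],np.ones(len(k))]; c=np.linalg.lstsq(A,k[:,0],rcond=None)[0]; print("door",c)
# panel front face direction as yaw check
m=(S[...,1]<.12)&(S[...,1]>.03)&(S[...,0]<-.142)&(S[...,0]>-.151)&(z>.05)&(z<.118); print("tray pts",m.sum(),np.percentile(S[m],[5,50,95],axis=0) if m.sum() else "")
if abs(c[0])<.05: print(bot.job_done())
```

```text
18.7 [-0.47426276  0.98192683 -0.39762111]
door [ 0.02101084 -0.17601879]
tray pts 0 
the job is handed in; nothing more can be done
None
```

The tray is home, the door is shut and held by its latch, and the job was handed in at about 19 s of the 64 s allowed.

- **Tray:** I pushed it about 44 mm to its stop with closed fingers, reaching about 13 N horizontally. The camera then put its plate 147 mm ahead of the sampler's centre, where 148 mm is expected when home.
- **Door:** I swung it from 1.79 rad and felt the bolt climb to about 8 N, ease off and snap. I then pressed the firm stop to about 11 N.
- **Latch:** The force fell to zero after about 2 mm of backing off. Two camera fits, 0.65 s apart with nothing touching the door, both gave 0.021 rad. An unlatched door would stand above 0.07 rad.

Force was read only at the end of each move, so brief peaks between readings were not seen. The tray could not be checked by camera once the door was shut. The last scene picture shows the reagent, flask, beaker, marker and cap box unmoved. The arm partly hid the vial rack and carousel, but it stayed well clear of them.

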